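Lamp on, then hold the bush up in the tongs

TASK

Switch on the light source of the inspection bench by pressing the plunger on its top right down to its stop. Then take the spring tongs from their rest, close them on the round aluminium bush on its stand and hold it up for inspection, lifted at least 5 cm off the stand, still and roughly upright. Only the tongs may touch the bush, never the gripper itself; do not drop it, leave the other things where they are, and finish while still holding the bush up in the tongs.

Things in the scene. Friction and masses are not known exactly. Their poses are not given: they have to be found in the camera images.
- lamp: grey steel box of the light source, fixed to the bench, 200 (its x) by 160 (its y) by 130 mm high; origin at the centre of its underside. A carrying handle 30 mm high crosses its top 70 mm to +x of the centre, the plunger stands 40 mm to -x of the centre
- plunger_top (a point): centre of the flat top of the plunger's round steel head (34 mm across, on a stem), 162 mm above the bench when up; it moves straight down
- plunger (a joint): how far the plunger is pressed: 0 up, 0.012 m at its stop; it springs back. It takes 2 N to start and 7 N at the stop
- plate: black steel inspection plate, fixed, 180 by 180 by 10 mm thick; origin at the centre of its underside
- stand: round black stand, fixed on the plate, 44 mm across and 30 mm high; origin at the centre of its underside, its top is 40 mm above the bench
- bush_center (a point): centre (half-way up) of the loose round aluminium bush, 24 mm across and 36 mm high, 35 to 70 g, standing upright (z along its axis) on the stand: its centre starts 58 mm above the bench
- rest: rest of the tongs, fixed: grey base 150 (x) by 90 (y) by 6 mm with two wooden crossbars at x = -50 and +50 mm, 12 mm wide, whose tops are 32 mm above the bench; the tongs lie across the bars and the space between the bars is free for fingers; origin at the centre of its underside
- tongs: spring tongs of steel, 190 mm long, 16 mm high, about 0.1 kg, lying flat on the rest; two arms meet at a spring hinge at the rear end (x = -85 mm) and gape towards the tips (+x). Origin under the grips, at the underside; x runs from the hinge to the tips, z up. The arms close sideways (along y)
- tongs_grip (a point): middle of the tongs between the two black grips (each 46 mm long in x and 16 mm high), where they are squeezed, at half height, 8 mm above the underside, 40 mm above the bench on the rest; close to the centre of mass. Over the outer faces of the grips the tongs measure 43 mm when open and about 32 mm when closed on the bush
- tongs_tips (a point): point midway between the flat tips of the jaws, 75 mm to +x of tongs_grip at the same height. Open, the jaws (24 mm long in x, 16 mm high) stand about 46 mm apart inside and 56 mm outside
- squeeze (a joint): how far the tongs are closed, rad: 0 open, about 0.13 closed on the bush, 0.25 at most. A spring opens them: squeezed at the grips they begin to close at about 8 N, take 11 N when 5 mm narrower, and 16 N to reach the bush, so lightly squeezed they can be carried without closing on anything
- jaw_left: the tongs' arm on +y with its black grip and jaw, origin under the hinge at the rear end; it turns against the spring
- jaw_right: the tongs' arm on -y with its black grip and jaw, origin under the tongs' grips
- block: bystander: brass block with a groove along its top, 22 by 50 by 19 mm high, lying on the plate beyond the stand; origin at the centre of its underside
- oiler: bystander: clear plastic oil bottle, 40 mm across, 100 mm high; origin at the centre of its underside
- tin: bystander: open steel tray of screws, 70 by 100 by 30 mm; origin at the centre of its underside
- bush: the same loose aluminium bush; origin at the centre of its underside
There are look-alikes about, which are no part of the job. Of the things shaped like the bush, the aluminium one is meant.

How it is judged:
By the outcome, as a careful person would: the job done as asked, in the order asked, and still so for the second after the job is handed in, while the arm keeps its last pose, push and grip.
It also fails if it takes over 61 s, if anything falls off the work surface, if the arm or the gripper's body presses on something with over 40 N, if the wrist force passes 120 N, or if a joint passes its speed limit or range.

ROBOT

A 6-joint arm with a two-finger parallel gripper is mounted at the origin on the work surface. World frame = base frame: x ahead of the robot, y to its left, z up, the work surface at z = 0. Lengths are in mm, angles in rad, forces in N, time in s.
With the tool pointing down it reaches from about 275 to 750 mm from the base axis. Payload 10.2 kg.
Tool frame: the origin (TCP) lies at the very end of the fingers, on their centre line; the grasp point (between the pads) lies 19 mm behind it; z points along the fingers, y is the line along which they close (so a half turn about z gives the same grasp; the last joint's range is limited). The gripper opens to 85 mm and grips with 20 to 120 N. Pads are 22 mm wide; open, the fingers measure 114 mm over their backs; the gripper's body (76 mm by 85 mm) begins 54 mm behind the grasp point. The pads swing forward as they close: fully open they stand 13 mm farther back than shut.
Start: joints at [-1.417, 0.313, 1.498, -0, 1.331, -0.223], TCP at [193.16, -488.181, 231.294] pointing down, gripper open.
Joint ranges: [-2.94, 2.94], [-0.97, 2.17], [0.19, 2.56], [-1.23, 4.37], [0.02, 3.11], [-2.88, 2.88]. Speed limits (rad/s): [2.39, 2.39, 3.01, 3.14, 3.14, 3.14].

INTERFACE

Orientations are given as a unit quaternion [w, x, y, z].
In Python, from rig import ctrl gives the robot as it stands.
- The arm moves only by the tool step_arm, never from a script. Its argument "increments" is a list of rows, each a list of 3 entries, a list of its own where there are three numbers: the shift along the tool's x, y, z in cm, then the turn, a rotation vector about the tool's x, y, z in degrees, then the opening in per cent of the stroke, from 0 (shut) to 100 (fully open). A call has 1 to 8 rows; each row is the pose to reach, as a shift and turn from the pose commanded when the call began, along the tool's axes at that moment; what a row does not reach only later rows make up. A row lasts 1/8 s, in which the tool goes at most 62.5 mm and 10.7 degrees, less where a joint would pass 70% of its speed; a pose out of reach is approached as far as the arm can. A call with a gripper value outside its range is refused whole. The fingers move at their own pace and stop on an object; "squeeze" is the grip in N (left out, the last holds). Time passes only in rows, so rows that repeat a pose let the fingers close. It gives the time, the measured TCP pose, the force, the opening and the grip force at its end, in the units of the state.
- ctrl.sense(): the state, without advancing time (a new reading comes with each control period).
- ctrl.capture(name): name is "side" or "top"; returns a dict with "img" (420x560x3 uint8, red, green, blue), "fx", "fy", "cx", "cy" (pixels), "extrinsics" (4x4, takes a point from camera to world coordinates). Camera axes: x right, y down, z forward; pixel columns grow to the right and rows downward; lengths in mm; the calibration is good to about 2 mm. A picture is of the moment at which its call begins. There is no depth.
- ctrl.finish_job(): hands the job in; it is judged then, once.
The state is a dict: "time_s": time; "joints": joint angles; "dq": joint speeds; "tau": joint torques, N m; "eef_pos": TCP position; "ee_rot": TCP orientation; "force": force on the tool from outside, world axes, zero at the start; "wrist_torque": the same for the moment, N m; "grip_width": opening from 0.0 (shut) to 1.0 (fully open); "grip_force": force on a finger pad.
Only numpy, scipy, OpenCV 4.12 (cv2) and the standard library are available. Lean on these libraries where they do the work, as an engineer would, in place of code of your own. Each camera call takes 0.05 s, during which the arm holds its last target. There are 200 camera calls.

## Working session

There is one attempt and no reset: what is moved stays moved. The work goes in short steps, Python scripts to look and compute and a tool call to move; the robot and the scene stay as the last step left them, time stands still between calls to the robot, and variables do not carry over. Pictures are saved under pics/ and viewed, at most 10 in all, crops included, and the job is handed in when it is done.

Besides the shell and the picture viewer there is one more tool, called by a JSON object that holds its "fn" and its "kwargs", one argument or row to a line. step_arm: Moves the arm, as the interface text tells. Its arguments: {"type":"object","properties":{"increments":{"type":"array"},"squeeze":{"type":"number"}},"required":["increments"]}

```bash
mkdir -p pics; ls
cat > h.py <<'E'
import numpy as np, cv2, pickle
from scipy.spatial.transform import Rotation as R
def snap(ctrl,n,tag):
    c=ctrl.capture(n); cv2.imwrite(f'pics/{tag}.png',c['img'][:,:,::-1]); pickle.dump(c,open(f'pics/{tag}.pkl','wb')); return c
def load(tag): return pickle.load(open(f'pics/{tag}.pkl','rb'))
def at_z(c,u,v,z):
    E=np.array(c['extrinsics']); d=E[:3,:3]@[(u-c['cx'])/c['fx'],(v-c['cy'])/c['fy'],1]; o=E[:3,3]
    return o+d*(z-o[2])/d[2]
def proj(c,p):
    E=np.linalg.inv(np.array(c['extrinsics'])); q=E[:3,:3]@np.array(p)+E[:3,3]
    return np.array([c['fx']*q[0]/q[2]+c['cx'],c['fy']*q[1]/q[2]+c['cy']])
E
python3 - <<'E'
from rig import ctrl
from h import *
for n in ('top','side'):
    c=snap(ctrl,n,n+'0'); print(n,c['fx'],c['cx'],c['cy'],np.round(c['extrinsics'],3).tolist())
s=ctrl.sense(); print(s)
E
```

```text
pics
top 444.8598250739357 281.8829583909953 206.50339341245632 [[0.063, -0.974, 0.22, 338.894], [-0.998, -0.062, 0.01, -1.026], [0.004, -0.22, -0.976, 1112.586], [0.0, 0.0, 0.0, 1.0]]
side 399.6208732849375 283.1705446545218 203.45923656598916 [[-0.819, -0.307, 0.484, 157.093], [-0.574, 0.421, -0.703, 585.278], [0.012, -0.854, -0.521, 565.452], [0.0, 0.0, 0.0, 1.0]]
{'time_s': 0.1, 'joints': array([-1.41741252e+00,  3.13384512e-01,  1.49836789e+00,  2.49500740e-05,
        1.33098517e+00, -2.23413443e-01]), 'dq': array([ 8.29358523e-05, -1.06059829e-03, -2.26915938e-03, -1.05069921e-03,
       -2.27582263e-04, -6.61559148e-04]), 'tau': array([ 3.30123767e-03, -4.12895787e+01, -2.60141659e+01, -1.61538223e-04,
        3.03071021e-03,  5.25352178e-06]), 'eef_pos': array([ 193.12311466, -487.94418305,  230.79462623]), 'ee_rot': array([-5.71683978e-04,  9.82305805e-01,  1.87283146e-01,  3.21493665e-05]), 'force': array([-1.3483048 , -0.69655915, -0.14557982]), 'wrist_torque': array([ 0.03618526, -0.02479071, -0.00858803]), 'grip_force': 0.0, 'grip_width': 0.9937049590479258}
```

View pics/top0.png

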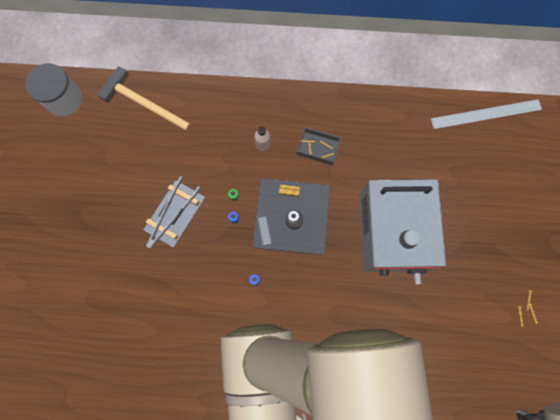

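View pics/side0.png

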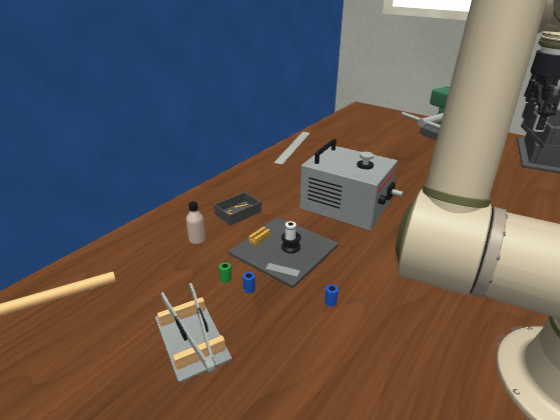

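The top view shows the tongs at about (173,213), with the hinge lower left at (150,246) and the tips at (181,180) and (198,188). The plunger head is at (410,238) and the lamp handle at (408,189).

Things that could be taken for the bush: white/aluminium on the stand (293,216), green (233,194), blue (233,216) and blue (254,280). I choose the aluminium one on the stand and check it in a close crop.

Run:
```python
from h import *
t=cv2.imread('pics/top0.png'); s=cv2.imread('pics/side0.png')
def cr(i,u,v,w,h,W,H): return cv2.resize(i[v:v+h,u:u+w],(W,H),interpolation=cv2.INTER_CUBIC)
a=cr(t,135,170,80,80,400,400) # x5
b=cr(t,270,195,40,40,200,200) # x5
d=cr(t,390,218,40,40,200,200)
e=cr(s,150,280,80,80,200*1,200)
f=cr(s,270,215,40,40,200,200)
g=np.hstack([a,np.vstack([b,d]),np.vstack([e,f])]); cv2.imwrite('pics/c1.png',g)
```

```text
(no output)
```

View pics/c1.png

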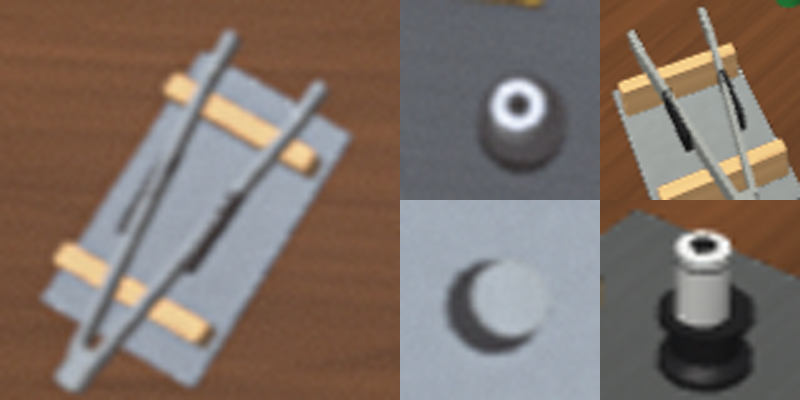

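The crop confirms the aluminium bush on its black stand: its top is at (293.8,215.8) in the top view. The plunger head is at (412,237.6), and the tongs' rear end at (149.4,246).

Run:
```python
from h import *
t=load('top0'); s=load('side0')
for n,u,v,z in [('rear',149.4,246,48),('tipA',181,177.4,48),('tipB',198.8,187.6,48),('bar1l',135+170/5,170+82/5,32),('bar1r',135+313/5,170+162/5,32),('bar2l',135+60/5,170+252/5,32),('bar2r',135+207/5,170+335/5,32),('bush',293.8,215.8,76),('plunger',412,237.6,162)]:
    print(n,at_z(t,u,v,z).round(1))
print('side bush',at_z(s,270+103/5,215+42/5,76).round(1))
P=at_z(t,412,237.6,162); print(proj(s,P)); 
a,b,r=[at_z(t,*q,48) for q in [(181,177.4),(198.8,187.6),(149.4,246)]]
m=(a+b)/2; d=m-r; print('len',np.linalg.norm(d),'yaw',np.degrees(np.arctan2(d[1],d[0])),'gap',np.linalg.norm(a-b), 'perp yaw',np.degrees(np.arctan2((a-b)[1],(a-b)[0]))-90)
print('grip', r+d*.5, 'side tipA,tipB,rear',proj(s,a),proj(s,b),proj(s,r))
from rig import ctrl
st=ctrl.sense(); w,x,y,z=st['ee_rot']; print(R.from_quat([x,y,z,w]).as_matrix().round(3))
```

```text
rear [461.1 321.4  48. ]
tipA [636.6 265.   48. ]
tipB [613.2 218.2  48. ]
bar1l [615.7 296.5  32. ]
bar1r [579.2 220.5  32. ]
bar2l [525.7 340.3  32. ]
bar2r [489.2 263.2  32. ]
bush [551.4 -20.   76. ]
plunger [ 502.1 -275.9  162. ]
side bush [551.6 -16.6  76. ]
[367.15987388 153.06284087]
len 182.1798080447462 yaw -25.9867792748397 gap 52.35562061624011 perp yaw -26.43788404441281
grip [543.01984552 281.52076403  48.        ] side tipA,tipB,rear [164.79465757 291.2284964 ] [192.76832424 281.98393821] [214.17498632 360.89468787]
[[ 0.93   0.368 -0.   ]
 [ 0.368 -0.93   0.001]
 [ 0.    -0.001 -1.   ]]
```

{"fn": "step_arm", "kwargs": {
  "increments": [
    [[2,-0.5,0],[0,0,0],0],
    [[6,-1.4,0.3],[0,0,0],0],
    [[12,-2.7,1],[0,0,0],0],
    [[18,-4.1,1.5],[0,0,0],0],
    [[24,-5.5,2],[0,0,0],0],
    [[30,-6.9,2.5],[0,0,0],0],
    [[35,-8,3],[0,0,0],0],
    [[36.5,-8.3,3.2],[0,0,0],0]
  ],
  "squeeze": 20
}}

```text
time_s: 1.1
eef_pos: [503.9, -273.7, 198.7]
ee_rot: [-0.001, 0.982, 0.189, -0.0]
force: [-0.5, 0.6, -0.5]
grip_width: 0.0
grip_force: 0.0
```

{"fn": "step_arm", "kwargs": {
  "increments": [
    [[0,0,0],[0,0,0],0],
    [[0,0,0],[0,0,0],0]
  ]
}}

```text
time_s: 1.35
eef_pos: [501.2, -277.4, 199.5]
ee_rot: [0.0, 0.982, 0.187, -0.0]
force: [0.5, -0.3, 0.8]
grip_width: -0.002
grip_force: 0.0
```

Run:
```python
from rig import ctrl
from h import *
a=snap(ctrl,'top','top1'); b=snap(ctrl,'side','side1')
s=ctrl.sense(); p=s['eef_pos']; print(p,s['force'],s['time_s'],proj(a,p),proj(b,p),proj(b,[502,-276,162]))
f=lambda i,u,v:cv2.resize(i[v-50:v+50,u-50:u+50,::-1],(400,400),interpolation=cv2.INTER_CUBIC)
cv2.imwrite('pics/c2.png',np.hstack([f(a['img'],412,225),f(b['img'],367,140)]))
```

```text
[ 501.1967606  -277.5997829   199.58058626] [-1.05513935 -0.41153616 -0.4463573 ] 1.45 [418.05723174 235.32164296] [369.68734935 138.59222377] [367.20225073 153.05534746]
```

View pics/c2.png

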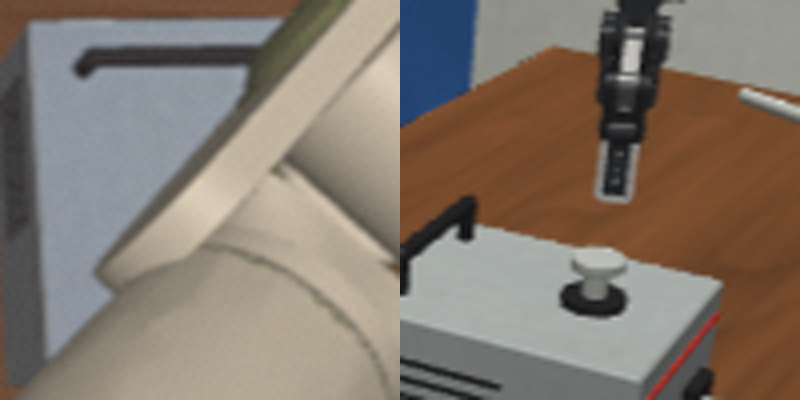

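The side crop shows the closed fingertips at about (370,141), over the plunger head at (367,154.5). Both match their projections, so I press now.

{"fn": "step_arm", "kwargs": {
  "increments": [
    [[0,0,1.5],[0,0,0],0],
    [[0,0,3],[0,0,0],0],
    [[0,0,3.7],[0,0,0],0],
    [[0,0,4.2],[0,0,0],0],
    [[0,0,4.6],[0,0,0],0],
    [[0,0,4.9],[0,0,0],0],
    [[0,0,5.1],[0,0,0],0],
    [[0,0,5.1],[0,0,0],0]
  ]
}}

```text
time_s: 2.45
eef_pos: [502.0, -276.8, 150.0]
ee_rot: [0.001, 0.982, 0.187, 0.0]
force: [-7.1, 5.2, 13.8]
grip_width: 0.001
grip_force: 7.1
```

{"fn": "step_arm", "kwargs": {
  "increments": [
    [[0,0,0.1],[0,0,0],0],
    [[0,0,0.15],[0,0,0],0],
    [[0,0,0.15],[0,0,0],0]
  ]
}}

```text
time_s: 2.82
eef_pos: [502.1, -276.9, 149.8]
ee_rot: [0.001, 0.982, 0.187, 0.0]
force: [-11.1, 5.6, 25.0]
grip_width: -0.002
grip_force: 12.0
```

Run:
```python
from h import *
from rig import ctrl
s=ctrl.sense(); print(s['force'],s['eef_pos'])
# move to above tongs; tool frame current
w,x,y,z=s['ee_rot']; M=R.from_quat([x,y,z,w]).as_matrix()
b=snap(ctrl,'side','side2'); 
t=load('top0'); print('grip mid est',at_z(t,171.3,212.7,40))
```

```text
[-11.09098623   5.60480621  25.03252289] [ 502.11219334 -276.86019819  149.79505742]
grip mid est [547.33687804 280.67645291  40.        ]
```

{"fn": "step_arm", "kwargs": {
  "increments": [
    [[0,0,-2],[0,0,0],0],
    [[0,0,-6],[0,0,0],0],
    [[0.8,-2,-9],[0,0,-9],20],
    [[2.8,-6,-9.5],[0,0,-19],50],
    [[5.3,-11,-9.5],[0,0,-29],100],
    [[7.8,-16,-9.5],[0,0,-39],100],
    [[10.3,-21,-9.5],[0,0,-49],100],
    [[12.3,-25,-9.5],[0,0,-59],100]
  ]
}}

```text
time_s: 3.88
eef_pos: [524.6, 3.1, 241.9]
ee_rot: [0.0, 0.761, 0.649, 0.001]
force: [0.4, 0.3, -0.4]
grip_width: 1.001
grip_force: 0.0
```

```bash
cat >> h.py <<'E'
def plan(ctrl,pos,yawy):
    "tool-frame shift (cm) and turn about tool z (deg) to bring TCP to pos, tool y at world angle yawy, pointing down"
    s=ctrl.sense(); w,x,y,z=s['ee_rot']; Rt=R.from_quat([x,y,z,w]); M=Rt.as_matrix()
    a=np.radians(yawy); T=np.array([[-np.sin(a),np.cos(a),0],[np.cos(a),np.sin(a),0],[0,0,-1.]]).T
    T=np.column_stack([np.cross([np.cos(a),np.sin(a),0],[0,0,-1]),[np.cos(a),np.sin(a),0],[0,0,-1]])
    print('t',s['time_s'],'pos',s['eef_pos'].round(1),'w',s['grip_width'],'F',s['force'].round(1),'shift cm',(M.T@(np.array(pos)-s['eef_pos'])/10).round(2),'turn',np.degrees(R.from_matrix(M.T@T).as_rotvec()).round(1))
E
python3 - <<'E'
from h import *
from rig import ctrl
plan(ctrl,[547,280.5,160],64)
E
```

```text
t 3.875 pos [524.6   3.1 241.9] w 1.0014766077574933 F [ 0.4  0.3 -0.4] shift cm [27.74 -2.15  8.19] turn [  0.1   0.  -73. ]
```

{"fn": "step_arm", "kwargs": {
  "increments": [
    [[4,-0.3,0],[0,0,-10],100],
    [[9,-0.7,0],[0,0,-20],100],
    [[14,-1,1],[0,0,-30],100],
    [[19,-1.4,3],[0,0,-40],100],
    [[23,-1.8,5],[0,0,-50],100],
    [[26,-2,7],[0,0,-60],100],
    [[27.5,-2.1,8],[0,0,-69],100],
    [[27.7,-2.1,8.2],[0,0,-73],100]
  ]
}}

```text
time_s: 4.88
eef_pos: [548.7, 278.9, 158.6]
ee_rot: [-0.0, 0.226, 0.974, -0.0]
force: [-0.5, -0.6, -0.7]
grip_width: 1.001
grip_force: 0.0
```

{"fn": "step_arm", "kwargs": {
  "increments": [
    [[0,0,0],[0,0,0],100],
    [[0,0,0],[0,0,0],100]
  ]
}}

```text
time_s: 5.12
eef_pos: [549.2, 277.6, 160.0]
ee_rot: [0.0, 0.229, 0.973, 0.0]
force: [-0.6, -0.2, -0.2]
grip_width: 1.0
grip_force: 0.0
```

Run:
```python
from h import *
from rig import ctrl
b=snap(ctrl,'side','side3')
plan(ctrl,[547,280.5,17],64)
s=ctrl.sense(); print(proj(b,s['eef_pos']))
cv2.imwrite('pics/c3.png',cv2.resize(b['img'][230:390,110:310,::-1],(800,600) and (750,600),interpolation=cv2.INTER_CUBIC))
```

```text
t 5.175 pos [549.2 277.5 160.1] w 1.0046588727717896 F [-0.2 -1.1 -0.2] shift cm [ 0.33  0.16 14.31] turn [ 0.   0.  -0.5]
[186.37274458 265.65624354]
```

View pics/c3.png

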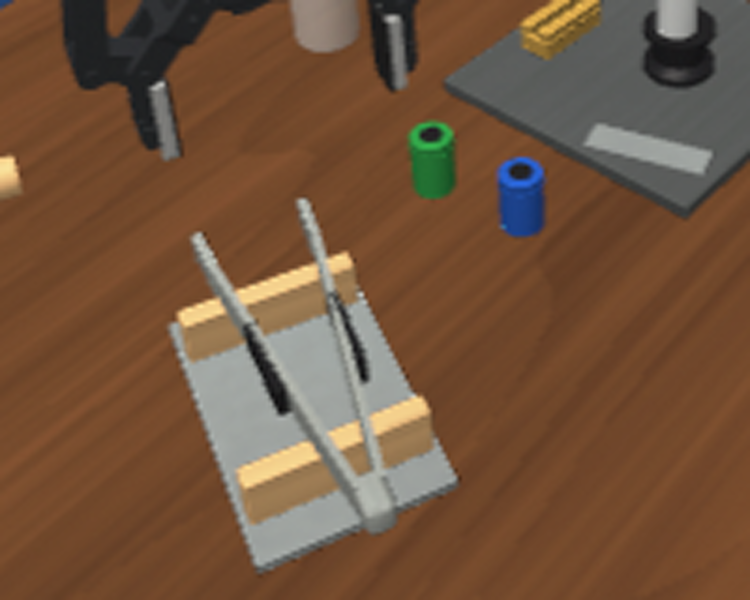

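The side crop shows the open fingers above the rest, at about (155,270) and (216,252). The two grips are at about (181,328) and (203,320) in the full picture.

Run:
```python
from h import *
b=load('side3')
print(at_z(b,191.9,323.9,40),proj(b,[547,280.5,40]), at_z(b,110+380/3.75,230+500/3.75,48), at_z(b,110+197/3.75,230+240/3.75,48),at_z(b,110+302/3.75,230+205/3.75,48))
```

```text
[546.6803749  285.78069347  40.        ] [194.0553329  321.84219191] [461.64095383 327.02720793  48.        ] [634.36015409 272.16253674  48.        ] [611.32001224 225.69956343  48.        ]
```

{"fn": "step_arm", "kwargs": {
  "increments": [
    [[0.3,0.15,2],[0,0,0],100],
    [[0.3,0.15,5],[0,0,0],100],
    [[0.3,0.15,8],[0,0,0],100],
    [[0.3,0.15,10],[0,0,0],100]
  ]
}}

```text
time_s: 5.68
eef_pos: [546.7, 280.1, 58.6]
ee_rot: [-0.0, 0.229, 0.973, -0.0]
force: [-0.6, 0.3, 0.5]
grip_width: 0.998
grip_force: 0.0
```

{"fn": "step_arm", "kwargs": {
  "increments": [
    [[0,0.2,2],[0,0,0],100],
    [[0,0.2,4],[0,0,0],100],
    [[0,0.2,4.1],[0,0,0],100],
    [[0,0.2,4.1],[0,0,0],70],
    [[0,0.2,4.1],[0,0,0],55],
    [[0,0.2,4.1],[0,0,0],47],
    [[0,0.2,4.1],[0,0,0],45],
    [[0,0.2,4.1],[0,0,0],45]
  ],
  "squeeze": 20
}}

```text
time_s: 6.68
eef_pos: [548.8, 282.5, 20.3]
ee_rot: [0.001, 0.228, 0.974, 0.001]
force: [1.0, -0.0, 6.0]
grip_width: 0.449
grip_force: 13.2
```

{"fn": "step_arm", "kwargs": {
  "increments": [
    [[0,0,0],[0,0,0],45],
    [[0,0,0],[0,0,0],45]
  ]
}}

```text
time_s: 6.92
eef_pos: [548.8, 282.5, 20.4]
ee_rot: [0.001, 0.228, 0.974, 0.001]
force: [0.3, -0.9, 5.5]
grip_width: 0.45
grip_force: 13.2
```

{"fn": "step_arm", "kwargs": {
  "increments": [
    [[0,0,-0.5],[0,0,0],45],
    [[0,0,-1.5],[0,0,0],45],
    [[0,0,-3],[0,0,0],45],
    [[0,0,-5],[0,0,0],45],
    [[0,0,-7],[0,0,0],45],
    [[0,0,-9],[0,0,0],45],
    [[0,0,-10],[0,0,0],45],
    [[0,0,-10],[0,0,0],45]
  ]
}}

```text
time_s: 7.92
eef_pos: [548.0, 282.3, 119.5]
ee_rot: [0.001, 0.228, 0.974, 0.0]
force: [0.8, -0.1, -0.9]
grip_width: 0.452
grip_force: 11.0
```

Run:
```python
from h import *
from rig import ctrl
a=snap(ctrl,'side','side4'); t=snap(ctrl,'top','top4')
plan(ctrl,[484,14,160],64)
s=ctrl.sense();print(proj(a,s['eef_pos']),proj(t,s['eef_pos']))
f=lambda i,u,v:cv2.resize(i[v-50:v+50,u-50:u+50,::-1],(400,400),interpolation=cv2.INTER_CUBIC)
cv2.imwrite('pics/c4.png',np.hstack([f(a['img'],190,290),f(t['img'],170,205)]))
```

```text
t 8.025 pos [547.5 282.1 118.2] w 0.4521338289924025 F [-0.5  0.5 -0.9] shift cm [ -6.23 -26.84  -4.17] turn [-0.  -0.  -0.4]
[187.98445082 287.94126067] [162.54790609 205.553277  ]
```

View pics/c4.png

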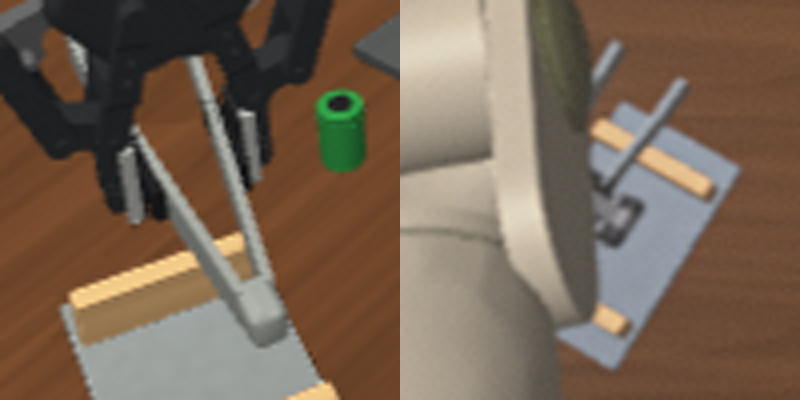

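Side crop: the tongs are held level between the fingers, with the rear at about (206,321). In the top view the tips are at about (175,166) and (191,176).

Run:
```python
from h import *
t=load('top4');a=load('side4')
P=at_z(t,175,166.2,146);Q=at_z(t,191,176,146);r=at_z(a,206,319,146)
tcp=np.array([547.5,282.1,118.2]); m=(P+Q)/2
print(P,Q,m,r,'gap',np.linalg.norm(P-Q),'tip rel',(m-tcp),'rear rel',r-tcp, 'perp',np.degrees(np.arctan2(*(P-Q)[1::-1])))
d=(m-tcp)[:2];ax=np.array([np.cos(np.radians(-26)),np.sin(np.radians(-26))]);print(d@ax,d@[-ax[1],ax[0]])
d=(r-tcp)[:2];print(d@ax,d@[-ax[1],ax[0]])
```

```text
[634.61328229 257.12317031 146.        ] [613.87526885 218.38926151 146.        ] [624.24427557 237.75621591 146.        ] [458.79810672 328.98029157 146.        ] gap 43.93610010053438 tip rel [ 76.74427557 -44.34378409  27.8       ] rear rel [-88.70189328  46.88029157  27.8       ] perp 61.83554296601797
88.41633345637287 -6.213453035501017
-100.27570075714361 3.2513762747347257
```

Run:
```python
from h import *
from rig import ctrl
plan(ctrl,[486,17,118],64)
```

```text
t 8.025 pos [547.5 282.1 118.2] w 0.4521338289924025 F [-0.5  0.5 -0.9] shift cm [ -6.28 -26.48   0.03] turn [-0.  -0.  -0.4]
```

{"fn": "step_arm", "kwargs": {
  "increments": [
    [[-0.2,-1,0],[0,0,0],45],
    [[-0.7,-3,0],[0,0,0],45],
    [[-1.4,-6,0],[0,0,0],45],
    [[-2.3,-9.5,0],[0,0,0],45],
    [[-3.1,-13,0],[0,0,0],45],
    [[-3.9,-16.5,0],[0,0,0],45],
    [[-4.7,-20,0],[0,0,0],45],
    [[-5.4,-23,0],[0,0,0],45]
  ]
}}

```text
time_s: 9.02
eef_pos: [493.0, 50.6, 118.5]
ee_rot: [-0.0, 0.229, 0.973, -0.0]
force: [0.6, 0.0, -1.0]
grip_width: 0.452
grip_force: 11.0
```

{"fn": "step_arm", "kwargs": {
  "increments": [
    [[-0.5,-2,0],[0,0,0],45],
    [[-0.8,-3.2,0],[0,0,0],45],
    [[-0.9,-3.5,0],[0,0,0],45],
    [[-0.9,-3.5,0],[0,0,0],45],
    [[-0.9,-3.5,0],[0,0,0],45]
  ]
}}

```text
time_s: 9.65
eef_pos: [486.4, 17.4, 118.7]
ee_rot: [-0.0, 0.228, 0.974, 0.0]
force: [-0.8, -0.4, -1.3]
grip_width: 0.449
grip_force: 11.0
```

Run:
```python
from h import *
from rig import ctrl
a=snap(ctrl,'side','side5'); t=snap(ctrl,'top','top5')
plan(ctrl,[486,17,38],64)
f=lambda i,u,v:cv2.resize(i[v-40:v+40,u-40:u+40,::-1],(400,400),interpolation=cv2.INTER_CUBIC)
cv2.imwrite('pics/c5.png',np.hstack([f(a['img'],285,220),f(t['img'],290,210)]))
```

```text
t 9.75 pos [486.4  17.3 118.7] w 0.45490163216194246 F [ 0.9  0.4 -0.8] shift cm [ 0.03 -0.04  8.07] turn [ 0.  -0.  -0.4]
```

View pics/c5.png

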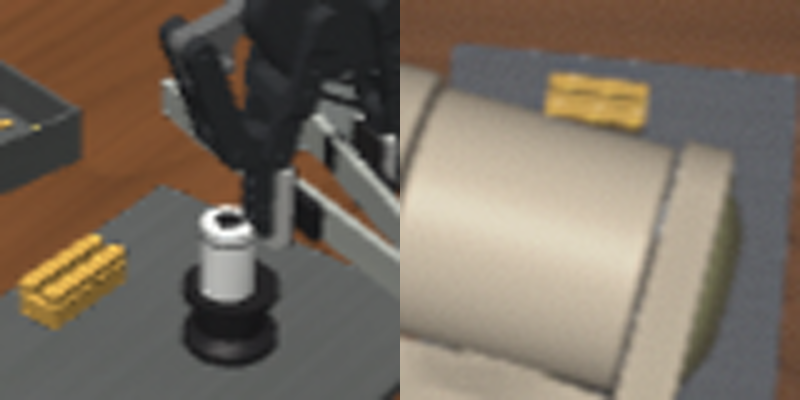

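The side crop shows the bush at about (290,225). One jaw tip ends at about (279,200), and a second arm is visible near (288,184). The arm hides the tips in the top view.

Run:
```python
from h import *
a=load('side5'); tcp=np.array([486.4,17.3,118.7])
for yaw in (-26,-28):
  ax=np.array([np.cos(np.radians(yaw)),np.sin(np.radians(yaw)),0]);pp=np.array([-ax[1],ax[0],0])
  for n,l in (('L',22.5),('R',-22.5)):
    for dz in (12,28):
      q=proj(a,tcp+87*ax+(l-1)*pp+[0,0,dz]); print(yaw,n,dz,((q-[245,180])*5).round())
```

```text
-26 L 12 [167. 108.]
-26 L 28 [167.  75.]
-26 R 12 [259.  83.]
-26 R 28 [260.  50.]
-28 L 12 [172. 106.]
-28 L 28 [172.  73.]
-28 R 12 [266.  82.]
-28 R 28 [267.  50.]
```

{"fn": "step_arm", "kwargs": {
  "increments": [
    [[0,-0.1,1],[0,0,0],45],
    [[0,-0.1,2.5],[0,0,0],45],
    [[0,-0.1,4],[0,0,0],45],
    [[0,-0.1,4.6],[0,0,0],45],
    [[0,-0.1,4.6],[0,0,0],45],
    [[0,-0.1,4.6],[0,0,0],45]
  ]
}}

```text
time_s: 10.5
eef_pos: [486.2, 15.9, 73.1]
ee_rot: [0.0, 0.228, 0.974, 0.0]
force: [0.0, 0.0, -0.6]
grip_width: 0.45
grip_force: 11.0
```

Run:
```python
from h import *
from rig import ctrl
a=snap(ctrl,'side','side6')
plan(ctrl,[486,17,38],64)
cv2.imwrite('pics/c6.png',cv2.resize(a['img'][175:255,250:350,::-1],(800,640)[:1]+(600,) if 0 else (750,600),interpolation=cv2.INTER_CUBIC))
```

```text
t 10.55 pos [486.3  15.9  73.2] w 0.44703141607737745 F [ 0.2  0.5 -0. ] shift cm [0.08 0.09 3.52] turn [ 0.   0.  -0.4]
```

View pics/c6.png

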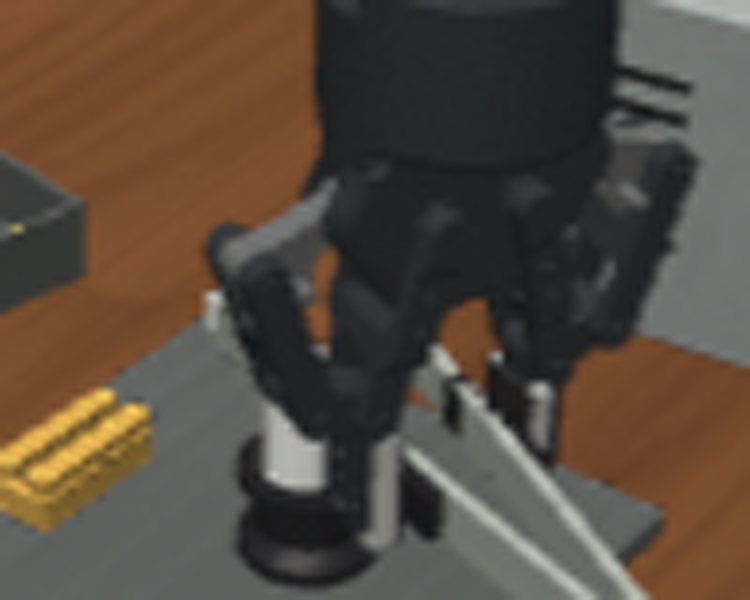

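The jaw tip shows at about (277,214–220). The finger partly hides the bush at (289,235).

Run:
```python
from h import *
a=load('side6'); tcp=np.array([486.2,15.9,73.1])
yaw=-26
ax=np.array([np.cos(np.radians(yaw)),np.sin(np.radians(yaw)),0]);pp=np.array([-ax[1],ax[0],0])
for l in (19,22,25):
  print(l,proj(a,tcp+87*ax+l*pp+[0,0,12]),proj(a,tcp+87*ax+l*pp+[0,0,28]))
for du in (12,): print(proj(a,[551.6,-16.6,76]))
```

```text
19 [279.66877953 219.09954693] [279.72530512 212.89196008]
22 [278.45193903 219.45953891] [278.49671495 213.24633976]
25 [277.23155507 219.8205792 ] [277.26451227 213.60176144]
[290.60076736 223.39731171]
```

{"fn": "step_arm", "kwargs": {
  "increments": [
    [[0,0,0.5],[0,0,0],45],
    [[0,0,1],[0,0,0],45],
    [[0,0,1.3],[0,0,0],45],
    [[0,0,1.3],[0,0,0],45]
  ]
}}

```text
time_s: 11.05
eef_pos: [485.8, 15.9, 59.5]
ee_rot: [-0.0, 0.228, 0.974, -0.0]
force: [-0.6, -0.3, -0.3]
grip_width: 0.457
grip_force: 11.0
```

{"fn": "step_arm", "kwargs": {
  "increments": [
    [[0,-0.05,0.5],[0,0,0],45],
    [[0,-0.05,1],[0,0,0],45],
    [[0,-0.05,1.5],[0,0,0],45],
    [[0,-0.05,2],[0,0,0],45],
    [[0,-0.05,2.1],[0,0,0],45],
    [[0,-0.05,2.1],[0,0,0],45]
  ]
}}

```text
time_s: 11.8
eef_pos: [485.8, 15.5, 38.8]
ee_rot: [0.0, 0.228, 0.974, 0.0]
force: [-0.1, 0.9, -1.3]
grip_width: 0.454
grip_force: 11.0
```

{"fn": "step_arm", "kwargs": {
  "increments": [
    [[0,0,0],[0,0,0],43],
    [[0,0,0],[0,0,0],41],
    [[0,0,0],[0,0,0],40],
    [[0,0,0],[0,0,0],39],
    [[0,0,0],[0,0,0],38],
    [[0,0,0],[0,0,0],37],
    [[0,0,0],[0,0,0],36],
    [[0,0,0],[0,0,0],36]
  ],
  "squeeze": 45
}}

```text
time_s: 12.8
eef_pos: [485.7, 15.5, 38.8]
ee_rot: [0.0, 0.228, 0.974, 0.0]
force: [-0.0, 0.9, -1.3]
grip_width: 0.369
grip_force: 24.1
```

{"fn": "step_arm", "kwargs": {
  "increments": [
    [[0,0,0],[0,0,0],33],
    [[0,0,0],[0,0,0],28],
    [[0,0,0],[0,0,0],20],
    [[0,0,0],[0,0,0],20],
    [[0,0,0],[0,0,0],20],
    [[0,0,0],[0,0,0],20]
  ]
}}

```text
time_s: 13.55
eef_pos: [485.7, 15.5, 38.8]
ee_rot: [0.0, 0.228, 0.974, -0.0]
force: [-0.1, -0.3, -0.7]
grip_width: 0.359
grip_force: 44.4
```

{"fn": "step_arm", "kwargs": {
  "increments": [
    [[0,0,-0.3],[0,0,0],20],
    [[0,0,-1],[0,0,0],20],
    [[0,0,-2],[0,0,0],20],
    [[0,0,-3.5],[0,0,0],20],
    [[0,0,-5.5],[0,0,0],20],
    [[0,0,-7.5],[0,0,0],20],
    [[0,0,-8.7],[0,0,0],20],
    [[0,0,-9],[0,0,0],20]
  ]
}}

```text
time_s: 14.55
eef_pos: [485.9, 15.5, 129.6]
ee_rot: [0.001, 0.228, 0.974, 0.0]
force: [0.1, 0.7, -2.3]
grip_width: 0.357
grip_force: 44.5
```

{"fn": "step_arm", "kwargs": {
  "increments": [
    [[0,0,0],[0,0,0],20],
    [[0,0,0],[0,0,0],20],
    [[0,0,0],[0,0,0],20],
    [[0,0,0],[0,0,0],20]
  ]
}}

```text
time_s: 15.05
eef_pos: [485.7, 15.5, 128.6]
ee_rot: [-0.0, 0.228, 0.974, 0.0]
force: [-0.3, 0.0, -1.3]
grip_width: 0.36
grip_force: 44.5
```

Run:
```python
from h import *
from rig import ctrl
a=snap(ctrl,'side','side7')
plan(ctrl,[486,17,38],64)
cv2.imwrite('pics/c7.png',cv2.resize(a['img'][160:260,240:365,::-1],(750,600),interpolation=cv2.INTER_CUBIC))
```

```text
t 15.1 pos [485.7  15.5 128.6] w 0.3571590406266512 F [-0.5 -0.8 -1.1] shift cm [0.04 0.15 9.06] turn [-0.  -0.  -0.4]
```

View pics/c7.png

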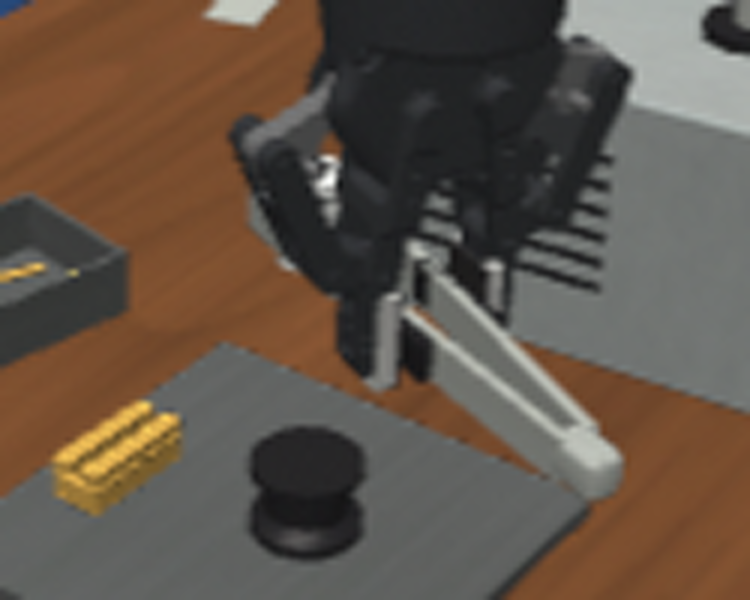

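The stand at about (291,240) is now empty. The bush's top at (294,189) shows between the jaws, about 9 cm up and upright, and the tongs are steady, so I hand in.

```bash
python3 -c "
from rig import ctrl
print(ctrl.finish_job())"
```

```text
the job is handed in; nothing more can be done
None
```

I pressed the plunger to its stop, and the tongs now hold the aluminium bush still and upright about 9 cm above its stand; the job is handed in at about 15 s.

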